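# Free the stuck locating block from its fixture

### The arm

A 7-joint arm with a two-finger parallel gripper is mounted at the origin on a cart in front of the work surface, level with it; the furniture and walls round the work are solid. World frame = base frame: x ahead of the robot, y to its left, z up, the work surface at z = 0. Lengths are in m, angles in rad, forces in N, time in s.
With the tool pointing down it reaches from about 0.35 to 0.9 m from the base axis. Payload 19.9 kg.
Tool frame: the origin (TCP) lies at the very end of the fingers, on their centre line; the grasp point (between the pads) lies 19 mm behind it (r.tcp_to_grasp is the z of the grasp point in the tool frame, in m); z points along the fingers, y is the line along which they close (so a half turn about z gives the same grasp; the last joint's range is limited). The gripper opens to 85 mm and grips with 20 to 120 N. Pads are 22 mm wide; open, the fingers measure 114 mm over their backs; the gripper's body (76 mm by 85 mm) begins 54 mm behind the grasp point. The pads swing forward as they close: fully open they stand 13 mm farther back than shut.
Start: joints at [-1.268, 0.417, -0.01, 1.614, 0.005, 1.111, -0.053], TCP at [0.211, 0.588, 0.231] pointing down, gripper open.
Joint ranges: [-2.81, 2.81], [-0.39, 2.02], [-1.27, 1.25], [0.06, 2.57], [-1.19, 4.33], [0.19, 2], [-2.82, 2.82]. Speed limits (rad/s): [1.89, 1.89, 2.39, 2.39, 3.01, 3.01, 3.01].

### API

Orientations are given as a rotation vector (axis times angle).
In Python, from cell import get_obs, cams, r, search_frame, mark_of gives the robot as it stands.
- The arm moves only by the tool drive_tool, never from a script. Its argument "series" is a list of rows, each an object of numbers: "claw": the opening, from -1 (shut) to 1 (fully open); "x", "y", "z": the shift along the tool's x, y, z in cm; "ax", "ay", "az": the turn, a rotation vector about the tool's x, y, z in rad. A call has exactly 8 rows; each row is the pose to reach, as a shift and turn from the pose commanded when the call began, along the tool's axes at that moment; what a row does not reach only later rows make up. A row lasts 1/10 s, in which the tool goes at most 50 mm and 8.59 degrees, less where a joint would pass 70% of its speed; a pose out of reach is approached as far as the arm can. A call with a gripper value outside its range is refused whole. The fingers move at their own pace and stop on an object; "squeeze" is the grip in N (left out, the last holds). Time passes only in rows, so rows that repeat a pose let the fingers close, or fill a call up. It gives the time, the measured TCP pose, the force, the opening and the grip force at its end, in the units of the state.
- get_obs(): the state, without advancing time (a new reading comes with each control period).
- cams.snapshot(name): name is "scene" or "top"; returns (picture, depth): 480x640x3 uint8, red, green, blue; 480x640 float32, m along the optical axis (not along the pixel's ray), 0 where there is no reading.
- cams.calibration(name): a dict with "fovy" (degrees; the focal length in pixels is half the picture's height over the tangent of half this angle, whatever the lens; pixels are square), "cx", "cy" (the principal point, pixels), "eye" and "orientation" of the camera in the world. Camera axes: x right, y down, z forward; pixel columns grow to the right and rows downward; lengths in m; the calibration is good to about 2 mm. A picture is of the moment at which its call begins. calibration takes no time and is no camera call.
- r.hand_in(): hands the job in; it is judged then, once.
Trained networks look in the newest picture that a camera, given by its name, has taken for a name from the list of things; names that differ only in an ending like _2 or _b are one class to them, and where a whole thing is asked for, a point or a joint stands for the part that bears it (a point fixed in the world has none). Each returns a list of dicts, best first, with "confidence" (0 to 1); they miss things now and then, are a little off and sometimes report something else, mostly with a low value. They report only what shows in the picture. A call takes as long as a camera call.
- search_frame(camera, label): "bbox" ([centre column, centre row, width, height] as shares, 0 to 1, of the picture: columns of its width, rows of its height, round what is visible of it).
- mark_of(camera, label): "position" ([row, column] as shares, 0 to 1, of the picture: columns of its width, rows of its height: a listed point, or the origin of a listed thing).
The state is a dict: "clock": time; "joint_positions": joint angles; "joint_vel": joint speeds; "tau": joint torques, N m; "ee_pos": TCP position; "eef_rot": TCP orientation; "force": force on the tool from outside, world axes, zero at the start; "moment": the same for the moment, N m; "finger_gap": finger opening in m; "grip_force": force on a finger pad.
Only numpy, scipy, OpenCV 4.12 (cv2) and the standard library are available. Lean on these libraries where they do the work, as an engineer would, in place of code of your own. Each camera call takes 0.05 s, during which the arm holds its last target. There are 200 camera calls.

### The job

Take the square key from its wooden rest, seat it in the square recess of the fixture's black knob, turn the knob about a quarter turn anticlockwise so that its strap swings right off the locating block, and leave the key standing in the knob. The block is a tight fit and a straight pull only brings the whole fixture up off the bench, so take the block by its black handle and rock it along the fixture's length, tilting it a few degrees, away from the knob first and then towards it, to and fro while easing it up, without lifting or shifting the fixture or disturbing the other parts on the bench. Finish still holding the block, upright and at rest just clear above its nest (no more than about 3 cm).

Things in the scene. Friction and masses are not known exactly. Their poses are not given: they have to be found in the camera images.
- fixture: loose dark steel plate 100 (x) x 200 (y) x 16 mm, 3.3 kg with all on it, standing on the bench by its weight. Origin: centre of its underside; z up, y along its length from the knob end (-y) to the nest end (+y). It carries a pillar with strap and black knob (axis at own y -57 mm) and a nest of two dark end housings and two side rails 10 mm high
- nest (a point): centre of the nest floor under the block, on the plate (own y +15 mm, z 16 mm of the fixture); axes as the fixture. The end housings are 46 mm wide, 20 mm high, their inner faces 32 mm either side of this point along y. A black rubber-faced pad in each, 12 mm above the floor, is pressed by a spring of 23 N against the block's end
- block: loose steel locating block 30 (x) x 60 (y) x 28 mm high, 0.34 to 0.55 kg, a dowel pin on top at its +y end, a black handle in the middle. Origin: centre of its underside; z up, y as the fixture's. Starts seated in the nest, gripped by the pads: a straight pull takes about 46 N, more than the fixture's weight. Raised about 15 mm it is free and the pads spring in beneath it
- block_grip (a point): middle of the block's black handle (20 mm thick in x, 34 mm wide in y, 55 to 105 mm above the underside), 85 mm above the underside; axes as the block. Swung along y so that the block tilts about 5 degrees each way (8 at most; tilt the gripper with it), it takes 10 to 20 N sideways and hardly any pull, and can rise about 2 mm in each swing from side to side
- lock (a joint): turn of the knob and its strap (8 mm thick, 22 wide, reaching 53 mm from the axis, 2 mm above the block). Near 0 the strap lies along the fixture's y over the block's end and holds it down; grows to 1.6 anticlockwise seen from above, the strap swinging to the fixture's -x. Off the block from about 0.9; turn it past 1.1. Stiff (0.2 N m), stays where left
- recess_floor (a point): centre of the floor of the square recess in the top of the four-lobed black knob (38 mm across). The recess is 14.5 mm square, 14 mm deep, with a 2 mm chamfer, open upward; its sides are parallel to this point's x and y, which turn with the knob and at lock 0 are the fixture's. The floor is 56 mm above the bench
- key: loose steel T-key, 72 mm tall, 0.12 kg, standing tip down in the square hole of its rest. Square 12 mm tip 20 mm long, narrowed to 9 mm over the last 5 mm; 13 mm round shank; black T handle on top. Origin: centre of the tip's end face; z up the shank; sides of the square parallel to x and y. In the recess it has about 0.2 rad of play before the knob turns with it
- key_tip (a point): centre of the key's tip end face (the key's origin)
- key_grip (a point): middle of the key's flat-sided T handle (16 mm thick in x, 62 mm wide in y, 48 to 72 mm above the tip end), 60 mm above the tip end; axes as the key
- key_rest: fixed wooden block 60 x 85 x 32 mm; the key stands in its square hole, 15 mm wide and 18 mm deep, 18 mm from the block's centre along own +y (a small round hole beside it is empty). Origin: centre of its underside
- bush: bystander: turned steel bush, 40 mm across, 34 mm tall, on the bench; origin: centre of its underside
- bolt: bystander: hex bolt 56 mm long lying on the bench
- packing_block: bystander: rusty steel packing block 30 x 38 x 28 mm on the bench; origin: centre of its underside

How it is judged:
By the outcome, as a careful person would: the job done as asked, in the order asked, and still so for the second after the job is handed in, while the arm keeps its last pose, push and grip.
It also fails if it takes over 61 s, if anything falls off the work surface, if the arm or the gripper's body presses on something with over 40 N, if the wrist force passes 120 N, or if a joint passes its speed limit or range.

## Working session

There is one attempt and no reset: what is moved stays moved. The work goes in short steps, Python scripts to look and compute and a tool call to move; the robot and the scene stay as the last step left them, time stands still between calls to the robot, and variables do not carry over. Pictures are saved under pics/ and viewed, at most 10 in all, crops included, and the job is handed in when it is done.

Besides the shell and the picture viewer there is one more tool, called after "Emit:" as name(argument=value, ...), one argument or row to a line, values as JSON. drive_tool: Moves the arm, as the interface text tells. Its arguments: {"type":"object","properties":{"series":{"type":"array","items":{"type":"object","properties":{"claw":{"type":"number"},"x":{"type":"number"},"y":{"type":"number"},"z":{"type":"number"},"ax":{"type":"number"},"ay":{"type":"number"},"az":{"type":"number"}}}},"squeeze":{"type":"number"}},"required":["series"]}

```bash
ls; mkdir -p pics
cat > h.py <<'E'
import numpy as np, cv2
from scipy.spatial.transform import Rotation as R
from cell import get_obs, cams, r, search_frame, mark_of
def cal(n):
    c=cams.calibration(n); f=240/np.tan(np.radians(c['fovy'])/2)
    o=np.array(c['orientation'],float)
    M=o if o.shape==(3,3) else (R.from_rotvec(o).as_matrix() if o.size==3 else None)
    return f,c['cx'],c['cy'],np.array(c['eye']),M
def ray(n,u,v):
    f,cx,cy,e,M=cal(n); d=M@np.array([(u-cx)/f,(v-cy)/f,1]); return e,d
def tri(obs):
    A=np.zeros((3,3));b=np.zeros(3)
    for n,u,v in obs:
        e,d=ray(n,u,v); d=d/np.linalg.norm(d); P=np.eye(3)-np.outer(d,d); A+=P;b+=P@e
    p=np.linalg.solve(A,b)
    err=[np.linalg.norm(np.cross(p-ray(n,u,v)[0],ray(n,u,v)[1]/np.linalg.norm(ray(n,u,v)[1]))) for n,u,v in obs]
    return p,max(err)
def onplane(n,u,v,z):
    e,d=ray(n,u,v); return e+d*(z-e[2])/d[2]
def cloud(n,dep):
    f,cx,cy,e,M=cal(n); v,u=np.mgrid[:480,:640]
    return (np.stack([(u-cx)/f*dep,(v-cy)/f*dep,dep],-1)@M.T)+e
E
cat > a.py <<'E'
from h import *
o=get_obs(); print({k:np.round(v,3) for k,v in o.items()}); print(r.tcp_to_grasp)
for n in('scene','top'):
    print(n,cams.calibration(n)); p,d=cams.snapshot(n); cv2.imwrite(f'pics/{n}0.png',p[:,:,::-1]); np.save(n+'_d.npy',d); np.save(n+'_p.npy',p)
for l in['fixture','nest','block','block_grip','recess_floor','key','key_tip','key_grip','key_rest','bush','bolt','packing_block']:
    ob=[]
    for n in('scene','top'):
        m=mark_of(n,l)
        if m:
            y,x=m[0]['position']; ob.append((n,x*640,y*480)); print(l,n,np.round([x*640,y*480,m[0]['confidence']],2),len(m))
    if len(ob)==2: print('   ',*tri(ob))
E
python3 a.py
```

```text
pics
{'clock': np.float64(0.0), 'joint_positions': array([-1.269,  0.418, -0.01 ,  1.614,  0.005,  1.111, -0.053]), 'joint_vel': array([ 0.001,  0.001, -0.001, -0.   , -0.   , -0.001,  0.001]), 'tau': array([ 0.0000e+00, -8.6442e+01,  6.7900e-01, -4.3489e+01,  1.9000e-02,
        7.0000e-03, -0.0000e+00]), 'ee_pos': array([0.211, 0.588, 0.231]), 'eef_rot': array([-5.370e-01, -3.095e+00,  2.000e-03]), 'force': array([-0.119, -0.048,  0.283]), 'moment': array([ 0.018, -0.012, -0.035]), 'grip_force': np.float64(0.0), 'finger_gap': np.float64(0.085)}
-0.0187
scene {'fovy': 48.75670156052582, 'cx': 324.8235759647587, 'cy': 236.50264197078315, 'eye': array([-0.2868063 ,  0.51528717,  0.52324816]), 'orientation': array([-1.19094736,  1.89462274, -1.23113309])}
top {'fovy': 55.262558956644035, 'cx': 318.88128270753975, 'cy': 242.5272911622667, 'eye': array([0.36096923, 0.11764085, 1.02034518]), 'orientation': array([-2.09245119,  2.14553469, -0.17181659])}
fixture scene [179.97 339.89   0.7 ] 1
fixture top [199.81 266.78   0.62] 2
    [ 0.50018105  0.407959   -0.00734191] 0.00257376755239965
[... 738 characters left out ...]
431.87 269.71   0.57] 1
    [ 0.47613325 -0.11200966  0.01872916] 1.1009996849140022e-05
key_grip scene [443.58 244.61   0.76] 2
key_grip top [441.98 264.1    0.68] 3
    [ 0.4809243  -0.12052981  0.074895  ] 0.00020904011669814896
key_rest scene [1.7792e+02 3.4051e+02 3.0000e-01] 1
key_rest top [439.81 265.92   0.85] 1
    [0.45610809 0.16304347 0.09547637] 0.26613508035891814
bush top [345.92 298.99   0.57] 1
bolt scene [329.09 324.38   0.72] 1
bolt top [308.1  293.38   0.63] 3
    [ 0.43277881  0.16031065 -0.00604285] 0.0004784842631593972
packing_block scene [148.61 299.71   0.54] 1
packing_block top [185.28 200.21   0.54] 1
    [ 0.6541876   0.43949444 -0.0014652 ] 0.0017635248423722185
```

View pics/scene0.png

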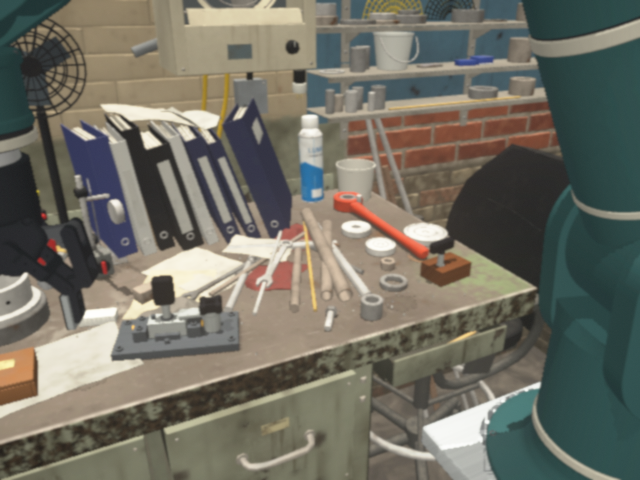

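View pics/top0.png

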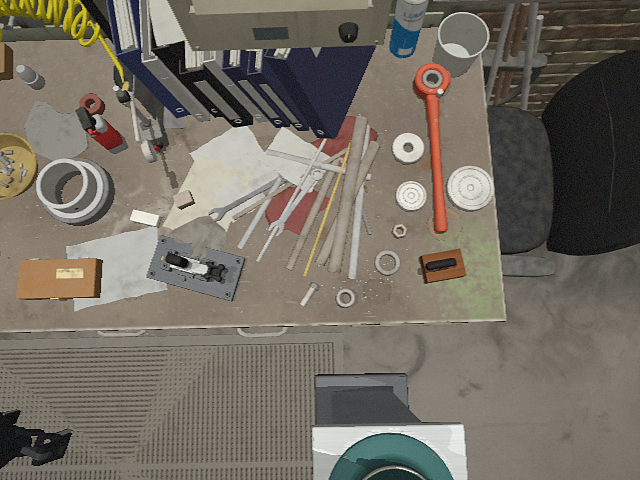

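The scene picture shows the fixture at about (178,335), block handle (163,285), knob (210,303) and key in its rest (442,255). The top picture shows the fixture at (196,268), key/rest (441,265), bolt (310,293) and packing block (184,199). The gripper hangs at the lower left.

```bash
cat > b.py <<'E'
from h import *
def rect(P,tag):
    (c,s,a)=cv2.minAreaRect((P[:,:2]*1000).astype(np.float32)); print(tag,len(P),np.round(c,1),np.round(s,1),round(a,1),'zmed',round(np.median(P[:,2])*1000,1), 'pca mean',np.round(P.mean(0)*1000,1))
for n in('top','scene'):
    C=cloud(n,np.load(n+'_d.npy')).reshape(-1,3)
    def box(x0,x1,y0,y1,z0,z1): 
        m=(C[:,0]>x0)&(C[:,0]<x1)&(C[:,1]>y0)&(C[:,1]<y1)&(C[:,2]>z0)&(C[:,2]<z1); return C[m]
    F=(.4,.6,.28,.54); K=(.4,.56,-.2,-.04)
    B=box(*F,-.02,.005); print(n,'bench z',np.median(B[:,2])*1000, np.std(B[:,2])*1000)
    rect(box(*F,.009,.021),'plate'); rect(box(*F,.008,.2),'fix all')
    rect(box(.45,.53,.38,.46,.09,.13),'blockhandle')
    rect(box(.44,.52,.32,.39,.055,.085),'knob top'); 
    rect(box(*K,.022,.04),'rest top'); rect(box(*K,.062,.1),'key handle')
    z=box(*K,.06,.1)[:,2]*1000; print('key z pct',np.percentile(z,[5,50,95]) if len(z) else '')
    z=box(.45,.53,.38,.46,.09,.13)[:,2]*1000;print('handle z',np.percentile(z,[5,50,95]) if len(z) else '')
    z=box(.44,.52,.32,.39,.05,.09)[:,2]*1000;print('knob z',np.percentile(z,[5,50,95]) if len(z) else '')
p=np.load('top_p.npy')[:,:,::-1]; q=np.load('scene_p.npy')[:,:,::-1]
def crop(i,x,y,w,h,k): return cv2.resize(i[y:y+h,x:x+w],(w*k,h*k),interpolation=cv2.INTER_CUBIC)
a=np.hstack([crop(p,140,220,120,90,4),crop(p,405,240,80,90,4)][:2]); b=np.hstack([crop(q,105,265,140,100,4),crop(q,415,230,60,100,4)])
b=cv2.resize(b,(800,int(b.shape[0]*800/b.shape[1]))) ; a=cv2.resize(a,(800,int(a.shape[0]*800/a.shape[1])))
im=np.vstack([a,b]); print(im.shape); s=min(1,600/im.shape[0]); cv2.imwrite('pics/crop1.png',cv2.resize(im,None,fx=s,fy=s))
E
python3 b.py
```

```text
top bench z 0.027563211062231474 2.123670437129639
plate 3554 [510.8 405.8] [249.1 178.4] 89.7 zmed 15.3 pca mean [512.3 401.1  15.3]
fix all 5200 [510.8 405.8] [249.1 178.4] 89.7 zmed 16.6 pca mean [511.2 402.3  26. ]
blockhandle 201 [499.9 424.8] [33.8 19.7] 72.9 zmed 118.6 pca mean [498.4 421.4 115.1]
knob top 280 [481.4 363.5] [52. 37.] 75.3 zmed 68.4 pca mean [479.4 357.4  66.3]
rest top 873 [ 484.7 -134.2] [60.3 85.8] 8.4 zmed 31.8 pca mean [ 483.2 -135.1   31.7]
key handle 244 [ 481.6 -115.5] [16.3 60.9] 9.2 zmed 84.4 pca mean [ 480.8 -114.6   83.6]
key z pct [75.46133745 84.44595928 87.77786925]
handle z [ 94.43372266 118.57697016 122.12969043]
knob z [52.42780575 67.59993878 71.56639084]
scene bench z 0.8538282309485945 1.5913873435529013
plate 3288 [508.2 410.1] [259.5 183.3] 89.9 zmed 16.3 pca mean [487.  413.9  15.9]
fix all 6685 [508.2 410.1] [259.5 183.3] 89.9 zmed 20.6 pca mean [488.4 413.7  34.3]
blockhandle 472 [495.3 428.1] [34.1 19.9] 72.4 zmed 109.1 pca mean [491.3 428.2 108.3]
knob top 422 [478.3 365.3] [51.9 39.3] 76.5 zmed 67.2 pca mean [472.9 360.2  65.7]
rest top 722 [ 502.2 -126.6] [105.3  91.5] 12.1 zmed 32.0 pca mean [ 476.6 -127.1   30.9]
key handle 301 [ 478.6 -114. ] [16.  63.4] 8.5 zmed 79.1 pca mean [ 475.7 -109.9   77.8]
key z pct [65.45162518 78.71377383 86.71462005]
handle z [ 91.69607993 109.05886656 121.49036059]
knob z [52.07368734 64.99139774 71.20299777]
(760, 800, 3)
```

View pics/crop1.png

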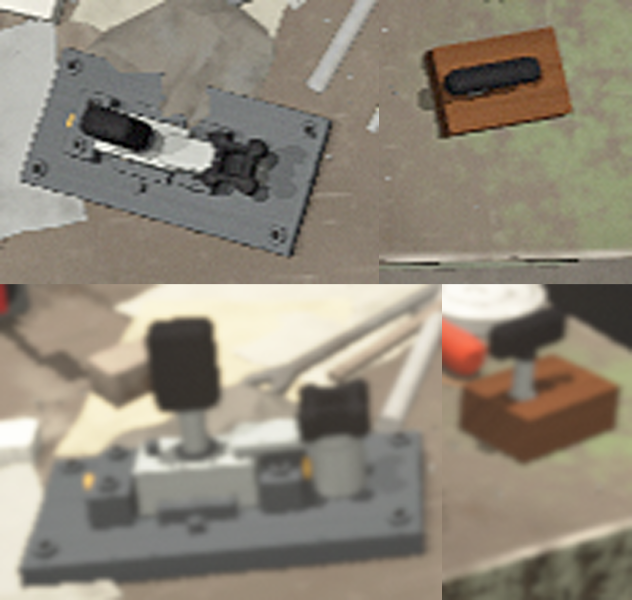

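The crop shows the strap lying along the fixture over the block, with the knob at its lower-right end. The key's T lies along the long side of its rest, about 8° off world y, and the key stands at the rest's left end.

```bash
cat >> h.py <<'E'
def down(deg):
    t=np.radians(deg); y=np.array([np.cos(t),np.sin(t),0]); z=np.array([0,0,-1.]); return np.stack([np.cross(y,z),y,z],1)
def to(pos,deg,tilt=None,Rt=None):
    o=get_obs(); R0=R.from_rotvec(o['eef_rot']).as_matrix(); Rt=down(deg) if Rt is None else Rt
    d=R0.T@(np.array(pos)-o['ee_pos'])*100; rv=R.from_matrix(R0.T@Rt).as_rotvec()
    print('t',o['clock'],'pos',np.round(o['ee_pos'],4),'-> x,y,z cm',np.round(d,2),'a',np.round(rv,3))
E
cat > c.py <<'E'
from h import *
for n in('top','scene'):
    d=np.load(n+'_d.npy'); d=cv2.medianBlur(d,5); C=cloud(n,d); X,Y,Z=C[...,0],C[...,1],C[...,2]
    F=(X>.4)&(X<.6)&(Y>.28)&(Y<.54)
    m=(F&(Z>.008)&(Z<.14)).astype(np.uint8); m=cv2.morphologyEx(m,cv2.MORPH_OPEN,np.ones((9,9)))
    k,l,s,_=cv2.connectedComponentsWithStats(m); i=1+np.argmax(s[1:,4]); P=C[(l==i)&(Z<.022)]
    print(n,'plate',cv2.minAreaRect((P[:,:2]*1000).astype(np.float32)),len(P))
    C2=cloud(n,np.load(n+'_d.npy')); Z2=C2[...,2]; F2=(C2[...,0]>.44)&(C2[...,0]<.52)&(C2[...,1]>.32)&(C2[...,1]<.385)&(Z2>.062)&(Z2<.085)
    P=C2[F2]; print(' knob',cv2.minEnclosingCircle((P[:,:2]*1000).astype(np.float32)),cv2.minAreaRect((P[:,:2]*1000).astype(np.float32)))
    P=C2[F2&(Z2>.067)]; print('  high',len(P),P.mean(0)*1000, (P.max(0)+P.min(0))*500)
# corners seen in the top crop
for c in((160.6,235.8),(244.5,258),(232.5,300.7),(147,277.6)): print(np.round(onplane('top',*c,.016)*1000,1))
to((.480,-.115,.20),8.7); to((.480,-.115,.055),8.7)
E
python3 c.py
```

```text
top plate ((525.20166015625, 402.9002990722656), (201.45501708984375, 160.64056396484375), 73.27338409423828) 3470
 knob ((479.8825988769531, 356.6358337402344), 24.39545440673828) ((479.48187255859375, 356.2937316894531), (37.12726593017578, 37.02348327636719), 75.28858947753906)
  high 180 [478.9297861  356.58009466  69.72089548] [479.60185177 356.10373489  70.22678974]
scene plate ((520.8430786132812, 405.8646240234375), (201.56283569335938, 155.12588500976562), 73.35899353027344) 3149
 knob ((475.781005859375, 358.44866943359375), 24.46089744567871) ((476.6673278808594, 358.55401611328125), (37.7509651184082, 39.41059494018555), 76.14935302734375)
  high 215 [475.8325086  359.10415808  69.88760154] [476.63344621 358.30882932  69.78124632]
[568.6 489.2  16. ]
[513.2 299.6  16. ]
[419.6 325.3  16. ]
[475.  515.8  16. ]
t 1.3 pos [0.2107 0.5884 0.2313] -> x,y,z cm [-49.06 -57.15   3.13] a [-0.     0.     1.075]
t 1.3 pos [0.2107 0.5884 0.2313] -> x,y,z cm [-49.06 -57.15  17.63] a [-0.     0.     1.075]
```

Emit:
drive_tool(
  series=[
    {"x": -6, "y": -7, "z": 0, "az": 0.13, "claw": 1},
    {"x": -12, "y": -14, "az": 0.27, "claw": 1},
    {"x": -18, "y": -21, "az": 0.4, "claw": 1},
    {"x": -24, "y": -28, "az": 0.54, "claw": 1},
    {"x": -30, "y": -35, "az": 0.67, "claw": 1},
    {"x": -36, "y": -42, "az": 0.8, "claw": 1},
    {"x": -42, "y": -49, "az": 0.94, "claw": 1},
    {"x": -49, "y": -57, "z": 0, "az": 1.07, "claw": 1},
  ],
)

```text
invalid input at $.series[0]: expected keys claw, x, y, z, ax, ay, az
```

```bash
python3 -c "
from h import *
to((.480,-.115,.15),8.7)"
```

```text
t 1.3 pos [0.2107 0.5884 0.2313] -> x,y,z cm [-49.06 -57.15   8.13] a [-0.     0.     1.075]
```

Emit:
drive_tool(
  series=[
    {"x": -6, "y": -7, "z": 0, "ax": 0, "ay": 0, "az": 0.13, "claw": 1},
    {"x": -12, "y": -14, "z": 0, "ax": 0, "ay": 0, "az": 0.27, "claw": 1},
    {"x": -18, "y": -21, "z": 0, "ax": 0, "ay": 0, "az": 0.4, "claw": 1},
    {"x": -24, "y": -28, "z": 0, "ax": 0, "ay": 0, "az": 0.54, "claw": 1},
    {"x": -30, "y": -35, "z": 0, "ax": 0, "ay": 0, "az": 0.67, "claw": 1},
    {"x": -36, "y": -42, "z": 0, "ax": 0, "ay": 0, "az": 0.8, "claw": 1},
    {"x": -42, "y": -49, "z": 0, "ax": 0, "ay": 0, "az": 0.94, "claw": 1},
    {"x": -49, "y": -57, "z": 0, "ax": 0, "ay": 0, "az": 1.07, "claw": 1},
  ],
)

```text
clock: 2.1
ee_pos: [0.3538, 0.2129, 0.2316]
eef_rot: [-2.047, -2.383, -0.001]
force: [0.8, 0.0, -0.2]
finger_gap: 0.0855
grip_force: 0.0
```

```bash
python3 -c "
from h import *
to((.480,-.115,.15),8.7)"
```

```text
t 2.1 pos [0.3538 0.2129 0.2316] -> x,y,z cm [-34.33   7.52   8.13] a [ 0.001 -0.001 -0.   ]
```

Emit:
drive_tool(
  series=[
    {"x": -5, "y": 1.1, "z": 0, "ax": 0, "ay": 0, "az": 0, "claw": 1},
    {"x": -10, "y": 2.2, "z": 0, "ax": 0, "ay": 0, "az": 0, "claw": 1},
    {"x": -15, "y": 3.3, "z": 1, "ax": 0, "ay": 0, "az": 0, "claw": 1},
    {"x": -20, "y": 4.4, "z": 3, "ax": 0, "ay": 0, "az": 0, "claw": 1},
    {"x": -25, "y": 5.5, "z": 5, "ax": 0, "ay": 0, "az": 0, "claw": 1},
    {"x": -30, "y": 6.6, "z": 7, "ax": 0, "ay": 0, "az": 0, "claw": 1},
    {"x": -34.3, "y": 7.5, "z": 8, "ax": 0, "ay": 0, "az": 0, "claw": 1},
    {"x": -34.3, "y": 7.5, "z": 8, "ax": 0, "ay": 0, "az": 0, "claw": 1},
  ],
)

```text
clock: 2.9
ee_pos: [0.4814, -0.1169, 0.1502]
eef_rot: [2.045, 2.384, -0.003]
force: [-0.7, 0.6, 0.5]
finger_gap: 0.0854
grip_force: 0.0
```

```bash
python3 -c "
from h import *
to((.480,-.115,.055),8.7)"
```

```text
t 2.9 pos [ 0.4814 -0.1169  0.1502] -> x,y,z cm [ 0.22 -0.1   9.52] a [-0.001  0.002  0.001]
```

Emit:
drive_tool(
  series=[
    {"x": 0.2, "y": -0.1, "z": 3.5, "ax": 0, "ay": 0, "az": 0, "claw": 1},
    {"x": 0.2, "y": -0.1, "z": 7, "ax": 0, "ay": 0, "az": 0, "claw": 0.3},
    {"x": 0.2, "y": -0.1, "z": 9.5, "ax": 0, "ay": 0, "az": 0, "claw": 0},
    {"x": 0.2, "y": -0.1, "z": 9.5, "ax": 0, "ay": 0, "az": 0, "claw": -0.3},
    {"x": 0.2, "y": -0.1, "z": 9.5, "ax": 0, "ay": 0, "az": 0, "claw": -1},
    {"x": 0.2, "y": -0.1, "z": 9.5, "ax": 0, "ay": 0, "az": 0, "claw": -1},
    {"x": 0.2, "y": -0.1, "z": 9.5, "ax": 0, "ay": 0, "az": 0, "claw": -1},
    {"x": 0.2, "y": -0.1, "z": 9.5, "ax": 0, "ay": 0, "az": 0, "claw": -1},
  ],
  squeeze=50,
)

```text
clock: 3.7
ee_pos: [0.4809, -0.1105, 0.0577]
eef_rot: [2.039, 2.388, 0.003]
force: [-1.1, -1.3, 9.6]
finger_gap: 0.0151
grip_force: 51.6
```

```bash
python3 -c "
from h import *
to((.480,-.115,.055),8.7)
p,d=cams.snapshot('scene');cv2.imwrite('pics/g1.png',cv2.resize(p[200:300,400:500,::-1],(500,500)))
C=cloud('scene',d).reshape(-1,3)
p,d=cams.snapshot('top'); to((.480,-.115,.055),8.7)
"
```

```text
t 3.7 pos [ 0.4809 -0.1105  0.0577] -> x,y,z cm [-0.43 -0.16  0.27] a [0.002 0.    0.005]
t 3.8 pos [ 0.4809 -0.1105  0.0577] -> x,y,z cm [-0.43 -0.16  0.27] a [0.002 0.    0.005]
```

View pics/g1.png

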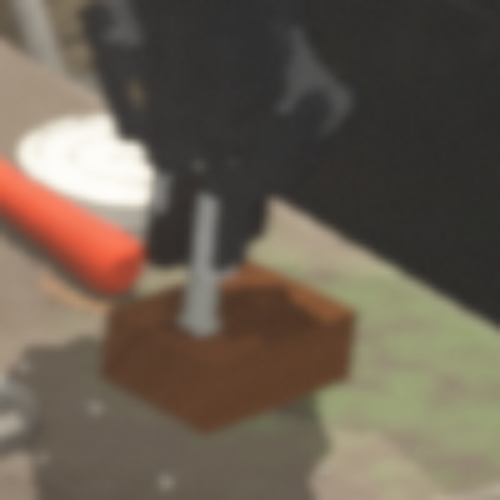

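Emit:
drive_tool(
  series=[
    {"x": 0, "y": 0, "z": -1, "ax": 0, "ay": 0, "az": 0, "claw": -1},
    {"x": 0, "y": 0, "z": -3, "ax": 0, "ay": 0, "az": 0, "claw": -1},
    {"x": 0, "y": 0, "z": -6, "ax": 0, "ay": 0, "az": 0, "claw": -1},
    {"x": 0, "y": 0, "z": -9, "ax": 0, "ay": 0, "az": 0, "claw": -1},
    {"x": 0, "y": 0, "z": -11, "ax": 0, "ay": 0, "az": 0, "claw": -1},
    {"x": 0, "y": 0, "z": -11, "ax": 0, "ay": 0, "az": 0, "claw": -1},
    {"x": 0, "y": 0, "z": -11, "ax": 0, "ay": 0, "az": 0, "claw": -1},
    {"x": 0, "y": 0, "z": -11, "ax": 0, "ay": 0, "az": 0, "claw": -1},
  ],
)

```text
clock: 4.6
ee_pos: [0.4795, -0.1102, 0.1659]
eef_rot: [-2.04, -2.388, 0.001]
force: [-0.9, 0.2, -1.0]
finger_gap: 0.0152
grip_force: 50.0
```

```bash
cat > k.py <<'E'
from h import *
ob=[]; o=get_obs(); R0=R.from_rotvec(o['eef_rot']).as_matrix(); print(o['clock'],o['ee_pos'],o['force'],o['finger_gap'])
for n in('scene','top'):
    p,d=cams.snapshot(n); np.save(n+'_d2.npy',d); cv2.imwrite(f'pics/k_{n}_{o["clock"]:.1f}.png',p[:,:,::-1])
    for l in('key_tip','key_grip'):
        for m in mark_of(n,l)[:2]:
            y,x=m['position']; print(n,l,np.round([x*640,y*480],1),m['confidence'])
            if l=='key_tip' and m['confidence']>.4: ob.append((n,x*640,y*480))
    C=cloud(n,d).reshape(-1,3); Q=(C-o['ee_pos'])@R0*1000   # tool-frame points, mm
    S=Q[(abs(Q[:,0])<25)&(abs(Q[:,1])<20)&(Q[:,2]>3)&(Q[:,2]<45)]
    print(n,len(S))
    for a in range(3,45,7):
        s=S[(S[:,2]>=a)&(S[:,2]<a+7)]
        if len(s)>3: print('  z',a,len(s),'x',np.percentile(s[:,0],[5,50,95]).round(1),'y',np.percentile(s[:,1],[5,50,95]).round(1))
if len(ob)>=2: p,e=tri(ob[:2]) if ob[0][0]!=ob[1][0] else (None,None); print('tip',p,e, (p-o['ee_pos'])@R0*1000)
E
python3 k.py
```

```text
4.6 [ 0.47946523 -0.11023212  0.16585492] [-0.93434779  0.19266511 -0.97983468] 0.015169639779832635
scene key_tip [444.1 223.5] 0.78
scene key_grip [445.2 191.8] 0.79
scene 137
  z 3 22 x [-4.9  0.6  1.4] y [-6.2 -2.3  4.2]
  z 10 21 x [-8.6 -0.8  2.9] y [-5.5 -1.9  3.4]
  z 17 23 x [-4.7  0.   2.2] y [-5.7 -3.5  2.8]
  z 24 28 x [-10.1   0.1   3.2] y [-6.5 -2.9  6.4]
  z 31 27 x [-9.3 -0.2  2.4] y [-6.6 -3.5  6. ]
  z 38 16 x [-8.6 -1.6  1.6] y [-4. -1.  5.]
top key_tip [444.7 262.8] 0.63
top key_grip [456.7 257.2] 0.49
top 1
tip [ 0.47723874 -0.11359097  0.12357734] 0.00031885646907578327 [-2.97886613 -2.68977668 42.27912264]
```

```bash
python3 -c "
from h import *
to((.4751,.3581,.150),74.5)"
```

```text
t 4.9 pos [ 0.4797 -0.1105  0.166 ] -> x,y,z cm [46.36  6.86  1.59] a [-1.000e-03 -0.000e+00 -1.143e+00]
```

Emit:
drive_tool(
  series=[
    {"x": 3, "y": 0.4, "z": 0, "ax": 0, "ay": 0, "az": -0.07, "claw": -1},
    {"x": 8, "y": 1.2, "z": 0, "ax": 0, "ay": 0, "az": -0.2, "claw": -1},
    {"x": 13, "y": 1.9, "z": 0, "ax": 0, "ay": 0, "az": -0.32, "claw": -1},
    {"x": 18, "y": 2.7, "z": 0, "ax": 0, "ay": 0, "az": -0.44, "claw": -1},
    {"x": 23, "y": 3.4, "z": 0, "ax": 0, "ay": 0, "az": -0.56, "claw": -1},
    {"x": 28, "y": 4.1, "z": 0, "ax": 0, "ay": 0, "az": -0.69, "claw": -1},
    {"x": 33, "y": 4.9, "z": 0, "ax": 0, "ay": 0, "az": -0.81, "claw": -1},
    {"x": 36, "y": 5.3, "z": 0, "ax": 0, "ay": 0, "az": -0.9, "claw": -1},
  ],
)

```text
clock: 5.7
ee_pos: [0.4752, 0.257, 0.1661]
eef_rot: [-0.787, -3.041, -0.001]
force: [0.6, -0.4, -0.9]
finger_gap: 0.0154
grip_force: 49.9
```

```bash
python3 -c "
from h import *
to((.4751,.3581,.150),74.5)"
```

```text
t 5.7 pos [0.4752 0.257  0.1661] -> x,y,z cm [4.91 8.84 1.61] a [ 0.    -0.    -0.236]
```

Emit:
drive_tool(
  series=[
    {"x": 1.6, "y": 2.9, "z": 0, "ax": 0, "ay": 0, "az": -0.08, "claw": -1},
    {"x": 3.3, "y": 5.9, "z": 0, "ax": 0, "ay": 0, "az": -0.16, "claw": -1},
    {"x": 4.4, "y": 8, "z": 0.8, "ax": 0, "ay": 0, "az": -0.24, "claw": -1},
    {"x": 4.9, "y": 8.8, "z": 1.6, "ax": 0, "ay": 0, "az": -0.24, "claw": -1},
    {"x": 4.9, "y": 8.8, "z": 1.6, "ax": 0, "ay": 0, "az": -0.24, "claw": -1},
    {"x": 4.9, "y": 8.8, "z": 1.6, "ax": 0, "ay": 0, "az": -0.24, "claw": -1},
    {"x": 4.9, "y": 8.8, "z": 1.6, "ax": 0, "ay": 0, "az": -0.24, "claw": -1},
    {"x": 4.9, "y": 8.8, "z": 1.6, "ax": 0, "ay": 0, "az": -0.24, "claw": -1},
  ],
)

```text
clock: 6.5
ee_pos: [0.477, 0.3532, 0.1508]
eef_rot: [0.431, 3.111, 0.0]
force: [0.3, -0.5, -1.4]
finger_gap: 0.0155
grip_force: 49.9
```

Run:
```python
from h import *
exec(open('k.py').read())
to((.4751,.3581,.150),74.5)
p,d=cams.snapshot('scene'); q,_=cams.snapshot('top')
a=cv2.resize(p[220:360,110:260,::-1],(600,560)); cv2.imwrite('pics/hover.png',a)
for n in('scene','top'):
  m=mark_of(n,'recess_floor'); print(n,[(np.round([i['position'][1]*640,i['position'][0]*480],1),i['confidence']) for i in m])
```

```text
6.5 [0.4769705  0.35324513 0.15078165] [ 0.25624599 -0.50381805 -1.39646034] 0.015483200702705008
scene key_tip [209.4 280.2] 0.87
scene key_grip [208.  246.1] 0.8
scene 162
  z 3 26 x [-4.7 -1.2  2.1] y [-5.2 -0.4  5.6]
  z 10 30 x [-4.7 -0.8  1.4] y [-4.5  0.9  6.6]
  z 17 29 x [-5.1 -0.7  1.1] y [-5.7 -0.7  5.5]
  z 24 35 x [-3.7 -0.5  1.6] y [-5.2 -0.2  6. ]
  z 31 28 x [-2.2 -0.2  1.5] y [-4.7  0.1  5.1]
  z 38 14 x [-5.3 -1.5  0.5] y [-4.5  0.1  4.1]
top key_grip [204.9 263.8] 0.55
top 0
t 6.8 pos [0.4766 0.354  0.1504] -> x,y,z cm [0.25 0.35 0.04] a [ 0.     0.    -0.003]
scene [(array([209.5, 307.8]), 0.6)]
top [(array([217.1, 272.9]), 0.44)]
```

View pics/hover.png

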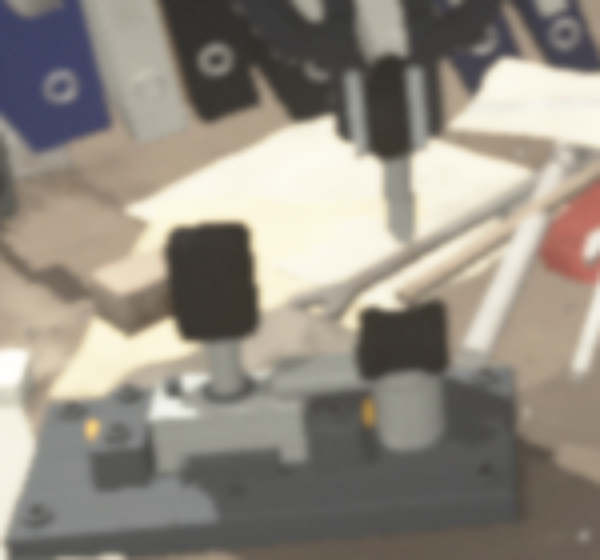

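The picture shows the key tip at about (210,280), hanging above and slightly behind the knob, whose top is at (211,297).

Emit:
drive_tool(
  series=[
    {"x": 0.17, "y": 0.17, "z": 0, "ax": 0, "ay": 0, "az": 0, "claw": -1},
    {"x": 0.34, "y": 0.35, "z": 0, "ax": 0, "ay": 0, "az": 0, "claw": -1},
    {"x": 0.34, "y": 0.35, "z": 1, "ax": 0, "ay": 0, "az": 0, "claw": -1},
    {"x": 0.34, "y": 0.35, "z": 2, "ax": 0, "ay": 0, "az": 0, "claw": -1},
    {"x": 0.34, "y": 0.35, "z": 3, "ax": 0, "ay": 0, "az": 0, "claw": -1},
    {"x": 0.34, "y": 0.35, "z": 3.4, "ax": 0, "ay": 0, "az": 0, "claw": -1},
    {"x": 0.34, "y": 0.35, "z": 3.4, "ax": 0, "ay": 0, "az": 0, "claw": -1},
    {"x": 0.34, "y": 0.35, "z": 3.4, "ax": 0, "ay": 0, "az": 0, "claw": -1},
  ],
)

```text
clock: 7.8
ee_pos: [0.4744, 0.3584, 0.1163]
eef_rot: [0.429, 3.112, -0.0]
force: [1.2, -0.4, -1.1]
finger_gap: 0.0153
grip_force: 49.9
```

Run:
```python
from h import *
to((.4743,.3583,.102),74.5)
p,d=cams.snapshot('scene'); q,_=cams.snapshot('top')
a=cv2.resize(p[265:335,170:250,::-1],(480,420),interpolation=cv2.INTER_CUBIC); b=cv2.resize(q[235:305,180:250,::-1],(300,300)); b=cv2.copyMakeBorder(b,0,120,0,0,cv2.BORDER_CONSTANT); cv2.imwrite('pics/hover2.png',np.hstack([a,b]))
```

```text
t 7.8 pos [0.4744 0.3584 0.1163] -> x,y,z cm [ 0.01 -0.01  1.43] a [-0.     0.    -0.003]
```

View pics/hover2.png

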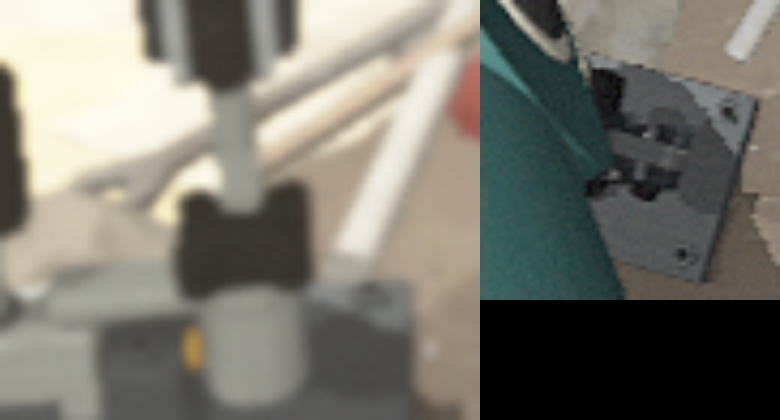

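The key tip is at the knob's top, at crop (240,205), and lines up with the knob (centre column 245). Now lowering it.

Emit:
drive_tool(
  series=[
    {"x": 0, "y": 0, "z": 0.3, "ax": 0, "ay": 0, "az": 0, "claw": -1},
    {"x": 0, "y": 0, "z": 0.6, "ax": 0, "ay": 0, "az": 0, "claw": -1},
    {"x": 0, "y": 0, "z": 0.9, "ax": 0, "ay": 0, "az": 0, "claw": -1},
    {"x": 0, "y": 0, "z": 1.1, "ax": 0, "ay": 0, "az": 0, "claw": -1},
    {"x": 0, "y": 0, "z": 1.3, "ax": 0, "ay": 0, "az": 0, "claw": -1},
    {"x": 0, "y": 0, "z": 1.45, "ax": 0, "ay": 0, "az": 0, "claw": -1},
    {"x": 0, "y": 0, "z": 1.45, "ax": 0, "ay": 0, "az": 0, "claw": -1},
    {"x": 0, "y": 0, "z": 1.45, "ax": 0, "ay": 0, "az": 0, "claw": -1},
  ],
)

```text
clock: 8.7
ee_pos: [0.4739, 0.3584, 0.1015]
eef_rot: [-0.428, -3.112, 0.001]
force: [-3.0, 0.7, -3.7]
finger_gap: 0.0151
grip_force: 49.8
```

Run:
```python
from h import *
to((.4743,.3583,.102),74.5); print(get_obs()['force'],get_obs()['moment'])
```

```text
t 8.7 pos [0.4739 0.3584 0.1015] -> x,y,z cm [-0.04  0.   -0.05] a [-0.001 -0.    -0.003]
[-3.01569345  0.67358706 -3.71699099] [0.32852847 0.9005162  0.00831282]
```

Emit:
drive_tool(
  series=[
    {"x": 0.05, "y": -0.04, "z": 0, "ax": 0, "ay": 0, "az": -0.1, "claw": -1},
    {"x": 0.04, "y": -0.08, "z": 0, "ax": 0, "ay": 0, "az": -0.2, "claw": -1},
    {"x": 0.03, "y": -0.12, "z": 0, "ax": 0, "ay": 0, "az": -0.3, "claw": -1},
    {"x": 0.02, "y": -0.16, "z": 0, "ax": 0, "ay": 0, "az": -0.4, "claw": -1},
    {"x": 0, "y": -0.19, "z": 0, "ax": 0, "ay": 0, "az": -0.5, "claw": -1},
    {"x": -0.02, "y": -0.23, "z": 0, "ax": 0, "ay": 0, "az": -0.6, "claw": -1},
    {"x": -0.04, "y": -0.26, "z": 0, "ax": 0, "ay": 0, "az": -0.7, "claw": -1},
    {"x": -0.06, "y": -0.27, "z": 0, "ax": 0, "ay": 0, "az": -0.75, "claw": -1},
  ],
  squeeze=80,
)

```text
clock: 9.5
ee_pos: [0.4733, 0.3556, 0.1016]
eef_rot: [0.747, -3.05, 0.0]
force: [-7.5, 0.3, 0.4]
finger_gap: 0.0147
grip_force: 80.1
```

Run:
```python
from h import *
o=get_obs(); print(o['force'],o['moment'],o['joint_positions'])
```

```text
[-7.54157725  0.34456418  0.35937275] [ 0.15112334  1.97690768 -0.23553131] [-0.73803815  0.5110653   0.05443977  1.80346862 -0.03696758  0.82946908
  1.38548467]
```

Emit:
drive_tool(
  series=[
    {"x": 0.1, "y": 0.01, "z": 0, "ax": 0, "ay": 0, "az": -0.1, "claw": -1},
    {"x": 0.17, "y": 0.01, "z": 0, "ax": 0, "ay": 0, "az": -0.2, "claw": -1},
    {"x": 0.16, "y": -0.03, "z": 0, "ax": 0, "ay": 0, "az": -0.3, "claw": -1},
    {"x": 0.15, "y": -0.07, "z": 0, "ax": 0, "ay": 0, "az": -0.4, "claw": -1},
    {"x": 0.13, "y": -0.1, "z": 0, "ax": 0, "ay": 0, "az": -0.5, "claw": -1},
    {"x": 0.11, "y": -0.14, "z": 0, "ax": 0, "ay": 0, "az": -0.6, "claw": -1},
    {"x": 0.09, "y": -0.17, "z": 0, "ax": 0, "ay": 0, "az": -0.7, "claw": -1},
    {"x": 0.06, "y": -0.19, "z": 0, "ax": 0, "ay": 0, "az": -0.78, "claw": -1},
  ],
)

```text
clock: 10.3
ee_pos: [0.4753, 0.3529, 0.1017]
eef_rot: [-1.849, 2.539, -0.002]
force: [2.7, -1.9, -4.7]
finger_gap: 0.0146
grip_force: 79.4
```

```bash
cat > look.py <<'E'
from h import *
import sys
o=get_obs(); print(o['clock'],o['ee_pos'],o['force'],o['moment'],o['joint_positions'].round(2))
p,d=cams.snapshot('scene'); q,_=cams.snapshot('top'); np.save('scene_d2.npy',d)
a=cv2.resize(p[250:370,100:250,::-1],(525,420),interpolation=cv2.INTER_CUBIC); b=cv2.resize(q[220:310,140:250,::-1],(275,225)); b=cv2.copyMakeBorder(b,0,195,0,0,cv2.BORDER_CONSTANT); cv2.imwrite(f'pics/{sys.argv[1]}.png',np.hstack([a,b]))
E
python3 look.py turned
```

```text
10.3 [0.47526405 0.35293726 0.10169956] [ 2.71854529 -1.92618526 -4.67822795] [-0.32808791 -0.50931263 -0.26052393] [-0.59  0.51 -0.13  1.8   0.08  0.83  2.07]
```

View pics/turned.png

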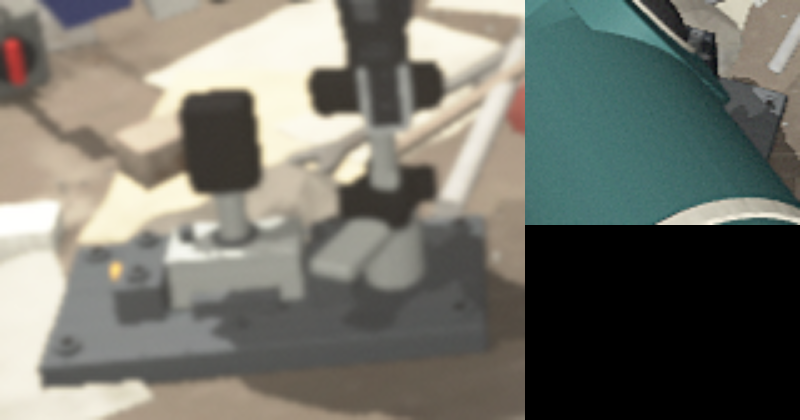

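The strap has swung off the block towards the camera, with its end at crop (335,265). I'll measure its angle from the depth.

Run:
```python
from h import *
C=cloud('scene',cv2.medianBlur(np.load('scene_d2.npy'),3)).reshape(-1,3)*1000-np.array([476.6,358.4,0]); t=np.radians(73.4)
ey=np.array([np.cos(t),np.sin(t),0]); ex=np.array([np.sin(t),-np.cos(t),0])
u=C@ex; v=C@ey; m=(C[:,2]>49.5)&(C[:,2]<57)&(np.hypot(u,v)>24)&(np.hypot(u,v)<60)
for a,b in((24,32),(32,40),(40,48),(48,60)):
    q=m&(np.hypot(u,v)>=a)&(np.hypot(u,v)<b); an=np.arctan2(-u[q],v[q]); an=an[(an>.5)&(an<2)]; print(a,len(an),np.percentile(an,[5,50,95]) if len(an) else '')
```

```text
24 44 [0.7029593  1.11999549 1.44576884]
32 45 [0.82989941 1.16190279 1.3641901 ]
40 42 [0.87420402 1.11108503 1.29198401]
48 49 [0.86900152 1.10686696 1.27723903]
```

Emit:
drive_tool(
  series=[
    {"x": 0, "y": -0.03, "z": 0, "ax": 0, "ay": 0, "az": -0.07, "claw": -1},
    {"x": 0, "y": -0.06, "z": 0, "ax": 0, "ay": 0, "az": -0.14, "claw": -1},
    {"x": -0.01, "y": -0.08, "z": 0, "ax": 0, "ay": 0, "az": -0.2, "claw": -1},
    {"x": -0.01, "y": -0.1, "z": 0, "ax": 0, "ay": 0, "az": -0.27, "claw": -1},
    {"x": -0.01, "y": -0.1, "z": 0, "ax": 0, "ay": 0, "az": -0.27, "claw": -1},
    {"x": -0.01, "y": -0.1, "z": 0, "ax": 0, "ay": 0, "az": -0.27, "claw": -1},
    {"x": -0.01, "y": -0.09, "z": 0, "ax": 0, "ay": 0, "az": -0.22, "claw": -1},
    {"x": -0.01, "y": -0.08, "z": 0, "ax": 0, "ay": 0, "az": -0.18, "claw": -1},
  ],
)

```text
clock: 11.2
ee_pos: [0.476, 0.3528, 0.1018]
eef_rot: [-2.06, 2.371, -0.002]
force: [3.2, -2.3, -3.0]
finger_gap: 0.0148
grip_force: 79.6
```

Run:
```python
from h import *
o=get_obs(); print(o['force'],o['moment'],o['joint_positions'])
p,d=cams.snapshot('scene')
C=cloud('scene',cv2.medianBlur(d,3)).reshape(-1,3)*1000-np.array([476.6,358.4,0]); t=np.radians(73.4)
ey=np.array([np.cos(t),np.sin(t),0]); ex=np.array([np.sin(t),-np.cos(t),0])
u=C@ex; v=C@ey; m=(C[:,2]>49.5)&(C[:,2]<57)
for a,b in((24,32),(32,40),(40,48),(48,60)):
    q=m&(np.hypot(u,v)>=a)&(np.hypot(u,v)<b); an=np.arctan2(-u[q],v[q]); an=an[(an>.5)&(an<2.2)]; print(a,len(an),np.percentile(an,[5,50,95]) if len(an) else '')
```

```text
[ 3.17164986 -2.31264063 -3.03006778] [-0.72597006 -0.80473611 -0.00670949] [-0.56249625  0.51616416 -0.16550105  1.79731155  0.11128394  0.83680606
  2.21987198]
24 44 [0.99569866 1.37429759 1.73531744]
32 40 [1.10540293 1.39691279 1.63251213]
40 38 [1.14378562 1.39769084 1.58536661]
48 50 [1.15909823 1.35486565 1.52929244]
```

Emit:
drive_tool(
  series=[
    {"x": 0, "y": 0, "z": 0, "ax": 0, "ay": 0, "az": 0, "claw": 0},
    {"x": 0, "y": 0, "z": 0, "ax": 0, "ay": 0, "az": 0, "claw": 0.3},
    {"x": 0, "y": 0, "z": 0, "ax": 0, "ay": 0, "az": 0, "claw": 0.3},
    {"x": 0, "y": 0, "z": 0, "ax": 0, "ay": 0, "az": 0, "claw": 0.3},
    {"x": 0, "y": 0, "z": -1.5, "ax": 0, "ay": 0, "az": 0, "claw": 0.3},
    {"x": 0, "y": 0, "z": -3.5, "ax": 0, "ay": 0, "az": 0, "claw": 0.3},
    {"x": 0, "y": 0, "z": -5, "ax": 0, "ay": 0, "az": 0, "claw": 0.3},
    {"x": 0, "y": 0, "z": -5, "ax": 0, "ay": 0, "az": 0, "claw": 0.3},
  ],
)

```text
clock: 12.05
ee_pos: [0.4762, 0.3543, 0.1547]
eef_rot: [-2.064, 2.363, -0.001]
force: [0.1, 0.3, 0.4]
finger_gap: 0.0554
grip_force: 0.0
```

```bash
cat > hh.py <<'E'
from h import *
o=get_obs(); print(o['clock'],o['force'],o['moment'],o['finger_gap'])
ob=[]
for n in('scene','top'):
    p,d=cams.snapshot(n); cv2.imwrite(f'pics/f_{n}_{o["clock"]:.1f}.png',p[:,:,::-1]); C=cloud(n,d).reshape(-1,3)
    P=C[(abs(C[:,0]-.498)<.04)&(abs(C[:,1]-.427)<.035)&(C[:,2]>.09)&(C[:,2]<.128)]
    if len(P)>20: print(n,len(P),cv2.minAreaRect((P[:,:2]*1000).astype(np.float32)),np.percentile(P[:,2],[2,98]))
    K=C[(abs(C[:,0]-.477)<.05)&(abs(C[:,1]-.357)<.037)&(C[:,2]>.11)&(C[:,2]<.135)]
    if len(K)>20: print(n,'key',len(K),cv2.minAreaRect((K[:,:2]*1000).astype(np.float32)),np.percentile(K[:,2],[2,98]))
    for l in('block_grip','key_grip'):
        m=mark_of(n,l); print(l,[(np.round([i['position'][1]*640,i['position'][0]*480],1),i['confidence']) for i in m][:2])
to((.4976,.4265,.150),163.4)
E
python3 hh.py
```

```text
12.05 [0.08559996 0.28226059 0.42501759] [ 0.0117421   0.01800768 -0.00399331] 0.05542978389181812
scene 474 ((496.32342529296875, 426.9378662109375), (33.177120208740234, 25.448701858520508), 57.58149719238281) [0.090752   0.12186179]
scene key 543 ((475.51153564453125, 358.5487976074219), (61.9908447265625, 18.586071014404297), 80.19181060791016) [0.11061794 0.13136782]
block_grip [(array([163.1, 284.2]), 0.56)]
key_grip [(array([206.1, 274.5]), 0.91)]
block_grip []
key_grip []
t 12.35 pos [0.4749 0.3533 0.1512] -> x,y,z cm [-7.56 -1.27  0.11] a [ 0.001 -0.001  0.155]
```

Emit:
drive_tool(
  series=[
    {"x": -2.5, "y": -0.4, "z": 0, "ax": 0, "ay": 0, "az": 0.05, "claw": 1},
    {"x": -5, "y": -0.8, "z": 0, "ax": 0, "ay": 0, "az": 0.1, "claw": 1},
    {"x": -7.5, "y": -1.3, "z": 0, "ax": 0, "ay": 0, "az": 0.155, "claw": 1},
    {"x": -7.5, "y": -1.3, "z": 0, "ax": 0, "ay": 0, "az": 0.155, "claw": 1},
    {"x": -7.5, "y": -1.3, "z": 0, "ax": 0, "ay": 0, "az": 0.155, "claw": 1},
    {"x": -7.5, "y": -1.3, "z": 1, "ax": 0, "ay": 0, "az": 0.155, "claw": 1},
    {"x": -7.5, "y": -1.3, "z": 1, "ax": 0, "ay": 0, "az": 0.155, "claw": 1},
    {"x": -7.5, "y": -1.3, "z": 1, "ax": 0, "ay": 0, "az": 0.155, "claw": 1},
  ],
)

```text
clock: 13.15
ee_pos: [0.4981, 0.4254, 0.1414]
eef_rot: [1.877, -2.518, 0.0]
force: [-0.3, 0.9, 0.4]
finger_gap: 0.0852
grip_force: 0.0
```

```bash
python3 look.py ovr; python3 -c "
from h import *
to((.4975,.4263,.082),163.4)"
```

```text
13.15 [0.49805683 0.42535304 0.14135531] [-0.34531311  0.87090153  0.36537472] [-0.00521033 -0.02613765 -0.00240229] [-0.65  0.56 -0.14  1.61  0.09  0.98  2.03]
t 13.25 pos [0.4983 0.4258 0.1419] -> x,y,z cm [-0.03  0.09  5.99] a [-0. -0. -0.]
```

View pics/ovr.png

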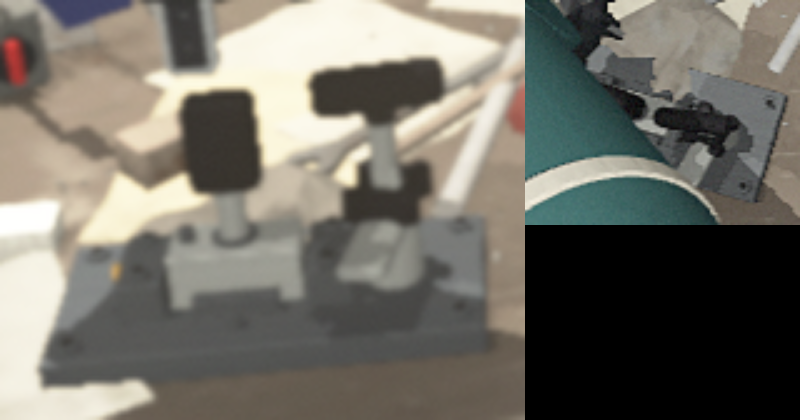

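The key stands in the knob, leaning slightly, and the strap lies clear towards the camera. The block handle is at crop (220,140), with the open fingers above it.

Emit:
drive_tool(
  series=[
    {"x": 0, "y": 0.05, "z": 2, "ax": 0, "ay": 0, "az": 0, "claw": 1},
    {"x": 0, "y": 0.05, "z": 4.5, "ax": 0, "ay": 0, "az": 0, "claw": 1},
    {"x": 0, "y": 0.05, "z": 6, "ax": 0, "ay": 0, "az": 0, "claw": 0.3},
    {"x": 0, "y": 0.05, "z": 6, "ax": 0, "ay": 0, "az": 0, "claw": -0.2},
    {"x": 0, "y": 0.05, "z": 6, "ax": 0, "ay": 0, "az": 0, "claw": -1},
    {"x": 0, "y": 0.05, "z": 6, "ax": 0, "ay": 0, "az": 0, "claw": -1},
    {"x": 0, "y": 0.05, "z": 6, "ax": 0, "ay": 0, "az": 0, "claw": -1},
    {"x": 0, "y": 0.05, "z": 6, "ax": 0, "ay": 0, "az": 0, "claw": -1},
  ],
  squeeze=60,
)

```text
clock: 14.05
ee_pos: [0.4982, 0.4267, 0.0831]
eef_rot: [-1.876, 2.517, 0.0]
force: [-0.1, -0.9, 7.2]
finger_gap: 0.0195
grip_force: 60.2
```

```bash
python3 -c "
from h import *
o=get_obs(); print(o['force'],o['moment'])
to((.4975,.4263,.082),163.4)"
```

```text
[-0.09748498 -0.8989076   7.17076695] [-0.13747205  0.23244057  0.0076049 ]
t 14.05 pos [0.4982 0.4267 0.0831] -> x,y,z cm [0.06 0.06 0.11] a [-0.001  0.002  0.   ]
```

Emit:
drive_tool(
  series=[
    {"x": 0, "y": 0, "z": -0.06, "ax": 0, "ay": 0, "az": 0, "claw": -1},
    {"x": 0, "y": 0, "z": -0.1, "ax": 0, "ay": 0, "az": 0, "claw": -1},
    {"x": -0.15, "y": 0, "z": -0.16, "ax": 0, "ay": 0.022, "az": 0, "claw": -1},
    {"x": -0.3, "y": 0, "z": -0.22, "ax": 0, "ay": 0.044, "az": 0, "claw": -1},
    {"x": -0.45, "y": 0, "z": -0.28, "ax": 0, "ay": 0.067, "az": 0, "claw": -1},
    {"x": -0.6, "y": 0, "z": -0.33, "ax": 0, "ay": 0.09, "az": 0, "claw": -1},
    {"x": -0.6, "y": 0, "z": -0.33, "ax": 0, "ay": 0.09, "az": 0, "claw": -1},
    {"x": -0.6, "y": 0, "z": -0.33, "ax": 0, "ay": 0.09, "az": 0, "claw": -1},
  ],
  squeeze=120,
)

```text
clock: 14.85
ee_pos: [0.4998, 0.4324, 0.0856]
eef_rot: [1.834, -2.459, 0.085]
force: [1.4, -1.9, 6.6]
finger_gap: 0.0185
grip_force: 119.5
```

```bash
cat > st.py <<'E'
from h import *
o=get_obs(); R0=R.from_rotvec(o['eef_rot']).as_matrix(); Rn=down(163.4)
rv=R.from_matrix(Rn.T@R0).as_rotvec(); base=o['ee_pos']-R0@np.array([0,0,-.067])-0
ref=np.array([.4982,.4267,.0831-.067])
print('t',o['clock'],'tilt deg',np.degrees(rv).round(2),'base shift (tool0,mm)',(Rn.T@(base-ref)*1000).round(2),'F tool0',(Rn.T@o['force']).round(1),'M',(Rn.T@o['moment']).round(2),o['finger_gap'].round(4),o['grip_force'].round(0))
E
python3 st.py
```

```text
Traceback (most recent call last):
  File "st.py", line 5, in <module>
    print('t',o['clock'],'tilt deg',np.degrees(rv).round(2),'base shift (tool0,mm)',(Rn.T@(base-ref)*1000).round(2),'F tool0',(Rn.T@o['force']).round(1),'M',(Rn.T@o['moment']).round(2),o['finger_gap'].round(4),o['grip_force'].round(0))
                                                                                                                                                                                         ^^^^^^^^^^^^^^^^^^^^^
AttributeError: 'float' object has no attribute 'round'
```

```bash
sed -i "s/,o\['finger_gap'\].*/,o['finger_gap'],o['grip_force'])/" st.py; python3 st.py
cat > blk.py <<'E'
# where the plate and the block's top stand, from the scene camera's depth (fixture axes, mm)
from h import *
d=cams.snapshot('scene')[1]; C=cloud('scene',d).reshape(-1,3)*1000; t=np.radians(73.4)
ey=np.array([np.cos(t),np.sin(t),0]); ex=np.array([np.sin(t),-np.cos(t),0]); c=np.array([496.2,427.5,0]); u=(C-c)@ex; v=(C-c)@ey; z=C[:,2]
for a in(-32,-24,-16,16,24):   # z profile along the block, near (-x) half of its top and its side
    m=(abs(v-a-4)<4)&(u>-13)&(u<13)&(z>30)&(z<75); print('v',a+4,m.sum(),np.percentile(z[m],[25,50,75]).round(1) if m.sum()>3 else '')
for a,b in((-110,-70),(55,80)):
    m=(v>a)&(v<b)&(u>-45)&(u<-30)&(z>5)&(z<28); print('plate v',a,b,m.sum(),np.median(z[m]).round(2))
m=(abs(u)<60)&(v>-140)&(v<110)&(z>9)&(z<22); print('plate v range',np.percentile(v[m],[1,99]).round(1),'u',np.percentile(u[m],[1,99]).round(1))
E
python3 blk.py
```

```text
t 14.85 tilt deg [ 0.05  5.22 -0.02] base shift (tool0,mm) [ 0.18  0.05 -2.79] F tool0 [ 1.4 -1.9 -6.6] M [ 0.4   0.27 -0.01] 0.018479836154005114 119.45743560791016
v -28 72 [34.5 41.  47.6]
v -20 77 [39.2 48.1 49.3]
v -12 75 [37.7 46.8 48.5]
v 20 76 [39.5 44.8 45.8]
v 28 73 [38.2 44.1 45.9]
plate v -110 -70 152 16.58
plate v 55 80 108 16.74
plate v range [-113.3   83.7] u [-49.1  49.8]
```

```bash
cat > nx.py <<'E'
import sys,numpy as np
# nx.py a_prev h_prev a h  (rad, mm) -> rows
a0,h0,a1,h1=map(float,sys.argv[1:5])
P=lambda a,h:np.array([-67*np.sin(a),-h+67*(1-np.cos(a))])
for k in(1/6,2/6,3/6,4/6,5/6,1):
    a=a0+(a1-a0)*k;h=h0+(h1-h0)*k; d=P(a,h)-P(a0,h0); c,s=np.cos(a0),np.sin(a0)
    print('x %.2f z %.2f ay %.3f'%((c*d[0]-s*d[1])/10,(s*d[0]+c*d[1])/10,a-a0))
E
python3 nx.py .09 3.6 -.09 6.4; python3 nx.py -.09 6.4 .09 8.6
```

```text
x 0.21 z -0.04 ay -0.030
x 0.41 z -0.08 ay -0.060
x 0.61 z -0.11 ay -0.090
x 0.82 z -0.14 ay -0.120
x 1.02 z -0.16 ay -0.150
x 1.22 z -0.17 ay -0.180
x -0.20 z -0.03 ay 0.030
x -0.41 z -0.06 ay 0.060
x -0.61 z -0.08 ay 0.090
x -0.82 z -0.10 ay 0.120
x -1.02 z -0.11 ay 0.150
x -1.22 z -0.11 ay 0.180
```

Emit:
drive_tool(
  series=[
    {"x": 0.21, "y": 0, "z": -0.04, "ax": 0, "ay": -0.03, "az": 0, "claw": -1},
    {"x": 0.41, "y": 0, "z": -0.08, "ax": 0, "ay": -0.06, "az": 0, "claw": -1},
    {"x": 0.61, "y": 0, "z": -0.11, "ax": 0, "ay": -0.09, "az": 0, "claw": -1},
    {"x": 0.82, "y": 0, "z": -0.14, "ax": 0, "ay": -0.12, "az": 0, "claw": -1},
    {"x": 1.02, "y": 0, "z": -0.16, "ax": 0, "ay": -0.15, "az": 0, "claw": -1},
    {"x": 1.22, "y": 0, "z": -0.17, "ax": 0, "ay": -0.18, "az": 0, "claw": -1},
    {"x": 1.22, "y": 0, "z": -0.17, "ax": 0, "ay": -0.18, "az": 0, "claw": -1},
    {"x": 1.22, "y": 0, "z": -0.17, "ax": 0, "ay": -0.18, "az": 0, "claw": -1},
  ],
)

```text
clock: 15.7
ee_pos: [0.4962, 0.421, 0.0881]
eef_rot: [-1.834, 2.46, 0.082]
force: [2.2, 1.6, 2.3]
finger_gap: 0.0186
grip_force: 118.6
```

```bash
python3 st.py;python3 blk.py
```

```text
t 15.7 tilt deg [ 0.01 -5.11 -0.02] base shift (tool0,mm) [ 0.09  0.28 -5.28] F tool0 [-2.2 -1.7 -2.3] M [ 0.54 -0.47  0.02] 0.018613135071561246 118.55370283126831
v -28 71 [40.9 46.4 47.4]
v -20 74 [39.9 47.  48.1]
v -12 96 [43.4 48.3 51.2]
v 20 81 [41.3 50.4 53.7]
v 28 53 [37.5 45.7 51.4]
plate v -110 -70 156 16.49
plate v 55 80 112 16.9
plate v range [-113.3   83.4] u [-49.   49.8]
```

Emit:
drive_tool(
  series=[
    {"x": -0.2, "y": 0, "z": -0.03, "ax": 0, "ay": 0.03, "az": 0, "claw": -1},
    {"x": -0.41, "y": 0, "z": -0.06, "ax": 0, "ay": 0.06, "az": 0, "claw": -1},
    {"x": -0.61, "y": 0, "z": -0.08, "ax": 0, "ay": 0.09, "az": 0, "claw": -1},
    {"x": -0.82, "y": 0, "z": -0.1, "ax": 0, "ay": 0.12, "az": 0, "claw": -1},
    {"x": -1.02, "y": 0, "z": -0.11, "ax": 0, "ay": 0.15, "az": 0, "claw": -1},
    {"x": -1.22, "y": 0, "z": -0.11, "ax": 0, "ay": 0.18, "az": 0, "claw": -1},
    {"x": -1.22, "y": 0, "z": -0.11, "ax": 0, "ay": 0.18, "az": 0, "claw": -1},
    {"x": -1.22, "y": 0, "z": -0.11, "ax": 0, "ay": 0.18, "az": 0, "claw": -1},
  ],
)

```text
clock: 16.55
ee_pos: [0.4992, 0.4319, 0.0894]
eef_rot: [1.834, -2.459, 0.083]
force: [2.5, -0.8, -8.1]
finger_gap: 0.0187
grip_force: 118.3
```

```bash
python3 st.py;python3 blk.py; python3 nx.py .09 8.6 -.09 10.6;python3 nx.py -.09 10.6 .09 12.6
```

```text
t 16.55 tilt deg [-0.01  5.22 -0.02] base shift (tool0,mm) [ 0.83  0.53 -6.58] F tool0 [ 0.  -2.6  8.1] M [ 0.84 -0.49 -0.03] 0.018650393862095344 118.33858966827393
v -28 87 [36.2 43.9 51.9]
v -20 76 [42.2 51.3 52.6]
v -12 75 [42.3 51.2 52.2]
v 20 78 [40.2 48.8 50. ]
v 28 73 [40.  47.8 48.8]
plate v -110 -70 158 16.44
plate v 55 80 102 17.1
plate v range [-113.2   83.5] u [-48.9  49.8]
x 0.20 z -0.03 ay -0.030
x 0.41 z -0.05 ay -0.060
x 0.61 z -0.07 ay -0.090
x 0.81 z -0.08 ay -0.120
x 1.02 z -0.09 ay -0.150
x 1.22 z -0.09 ay -0.180
x -0.20 z -0.03 ay 0.030
x -0.41 z -0.05 ay 0.060
x -0.61 z -0.07 ay 0.090
x -0.81 z -0.08 ay 0.120
x -1.02 z -0.09 ay 0.150
x -1.22 z -0.09 ay 0.180
```

Emit:
drive_tool(
  series=[
    {"x": 0.2, "y": 0, "z": -0.02, "ax": 0, "ay": -0.03, "az": 0, "claw": -1},
    {"x": 0.41, "y": 0, "z": -0.04, "ax": 0, "ay": -0.06, "az": 0, "claw": -1},
    {"x": 0.61, "y": 0, "z": -0.05, "ax": 0, "ay": -0.09, "az": 0, "claw": -1},
    {"x": 0.81, "y": 0, "z": -0.06, "ax": 0, "ay": -0.12, "az": 0, "claw": -1},
    {"x": 1.02, "y": 0, "z": -0.06, "ax": 0, "ay": -0.15, "az": 0, "claw": -1},
    {"x": 1.22, "y": 0, "z": -0.06, "ax": 0, "ay": -0.18, "az": 0, "claw": -1},
    {"x": 1.22, "y": 0, "z": -0.06, "ax": 0, "ay": -0.18, "az": 0, "claw": -1},
    {"x": 1.22, "y": 0, "z": -0.06, "ax": 0, "ay": -0.18, "az": 0, "claw": -1},
  ],
)

```text
clock: 17.4
ee_pos: [0.496, 0.4209, 0.0926]
eef_rot: [-1.833, 2.459, 0.083]
force: [-1.0, 0.4, 7.3]
finger_gap: 0.0186
grip_force: 120.2
```

```bash
python3 st.py;python3 blk.py
```

```text
t 17.4 tilt deg [ 0.02 -5.2  -0.  ] base shift (tool0,mm) [ 0.07  0.44 -9.74] F tool0 [-0.1  1.1 -7.3] M [-0.33 -0.72  0.02] 0.018591996157676996 120.22757649421692
v -28 81 [39.  49.4 51.5]
v -20 87 [40.2 50.8 52.6]
v -12 101 [41.1 52.8 55.6]
v 20 96 [47.1 54.8 57.4]
v 28 49 [38.7 51.  56. ]
plate v -110 -70 151 16.77
plate v 55 80 107 16.97
plate v range [-113.2   83.5] u [-49.1  49.5]
```

Emit:
drive_tool(
  series=[
    {"x": -0.2, "y": 0, "z": -0.03, "ax": 0, "ay": 0.03, "az": 0, "claw": -1},
    {"x": -0.41, "y": 0, "z": -0.05, "ax": 0, "ay": 0.06, "az": 0, "claw": -1},
    {"x": -0.61, "y": 0, "z": -0.07, "ax": 0, "ay": 0.09, "az": 0, "claw": -1},
    {"x": -0.81, "y": 0, "z": -0.08, "ax": 0, "ay": 0.12, "az": 0, "claw": -1},
    {"x": -1.02, "y": 0, "z": -0.09, "ax": 0, "ay": 0.15, "az": 0, "claw": -1},
    {"x": -1.22, "y": 0, "z": -0.09, "ax": 0, "ay": 0.18, "az": 0, "claw": -1},
    {"x": -1.22, "y": 0, "z": -0.09, "ax": 0, "ay": 0.18, "az": 0, "claw": -1},
    {"x": -1.22, "y": 0, "z": -0.09, "ax": 0, "ay": 0.18, "az": 0, "claw": -1},
  ],
)

```text
clock: 18.25
ee_pos: [0.4994, 0.4324, 0.0942]
eef_rot: [1.834, -2.459, 0.084]
force: [-0.2, -0.8, 7.4]
finger_gap: 0.0188
grip_force: 120.9
```

```bash
python3 st.py;python3 blk.py
```

```text
t 18.25 tilt deg [ 0.03  5.22 -0.04] base shift (tool0,mm) [  0.25   0.48 -11.35] F tool0 [ 0.8 -0.1 -7.4] M [-0.12  0.82 -0.05] 0.018825915351275174 120.88585138320923
v -28 99 [37.6 46.2 55.7]
v -20 83 [43.9 56.3 58. ]
v -12 82 [42.4 54.2 56.9]
v 20 86 [41.5 52.5 54.2]
v 28 75 [44.1 52.1 54. ]
plate v -110 -70 140 16.76
plate v 55 80 110 16.93
plate v range [-113.2   83.5] u [-48.9  48.7]
```

Emit:
drive_tool(
  series=[
    {"x": 0.2, "y": 0, "z": -0.04, "ax": 0, "ay": -0.03, "az": 0, "claw": -1},
    {"x": 0.41, "y": 0, "z": -0.07, "ax": 0, "ay": -0.06, "az": 0, "claw": -1},
    {"x": 0.61, "y": 0, "z": -0.1, "ax": 0, "ay": -0.09, "az": 0, "claw": -1},
    {"x": 0.81, "y": 0, "z": -0.12, "ax": 0, "ay": -0.12, "az": 0, "claw": -1},
    {"x": 1.02, "y": 0, "z": -0.13, "ax": 0, "ay": -0.15, "az": 0, "claw": -1},
    {"x": 1.22, "y": 0, "z": -0.13, "ax": 0, "ay": -0.18, "az": 0, "claw": -1},
    {"x": 1.22, "y": 0, "z": -0.13, "ax": 0, "ay": -0.18, "az": 0, "claw": -1},
    {"x": 1.22, "y": 0, "z": -0.13, "ax": 0, "ay": -0.18, "az": 0, "claw": -1},
  ],
)

```text
clock: 19.1
ee_pos: [0.4964, 0.4221, 0.0971]
eef_rot: [-1.833, 2.457, 0.084]
force: [2.9, 7.1, 2.4]
finger_gap: 0.0186
grip_force: 119.7
```

```bash
python3 st.py;python3 blk.py; python3 nx.py -.09 14.7 .09 16.7;python3 nx.py -.09 14.7 0 22
```

```text
t 19.1 tilt deg [ 0.06 -5.31 -0.04] base shift (tool0,mm) [ -1.3    0.35 -14.31] F tool0 [-7.6 -0.8 -2.4] M [ 0.26 -2.   -0.02] 0.018636440159773154 119.69371318817139
v -28 94 [36.7 47.9 55.4]
v -20 86 [42.6 55.3 56.8]
v -12 97 [41.6 54.5 57.5]
v 20 100 [44.4 59.6 62.4]
v 28 66 [44.8 54.3 60.6]
plate v -110 -70 152 16.62
plate v 55 80 103 17.09
plate v range [-113.1   83.4] u [-49.   49.8]
x -0.20 z -0.03 ay 0.030
x -0.41 z -0.05 ay 0.060
x -0.61 z -0.07 ay 0.090
x -0.81 z -0.08 ay 0.120
x -1.02 z -0.09 ay 0.150
x -1.22 z -0.09 ay 0.180
x -0.11 z -0.12 ay 0.015
x -0.22 z -0.24 ay 0.030
x -0.33 z -0.36 ay 0.045
x -0.45 z -0.47 ay 0.060
x -0.56 z -0.59 ay 0.075
x -0.67 z -0.70 ay 0.090
```

Emit:
drive_tool(
  series=[
    {"x": -0.2, "y": 0, "z": -0.05, "ax": 0, "ay": 0.03, "az": 0, "claw": -1},
    {"x": -0.41, "y": 0, "z": -0.1, "ax": 0, "ay": 0.06, "az": 0, "claw": -1},
    {"x": -0.61, "y": 0, "z": -0.14, "ax": 0, "ay": 0.09, "az": 0, "claw": -1},
    {"x": -0.81, "y": 0, "z": -0.18, "ax": 0, "ay": 0.12, "az": 0, "claw": -1},
    {"x": -1.02, "y": 0, "z": -0.2, "ax": 0, "ay": 0.15, "az": 0, "claw": -1},
    {"x": -1.22, "y": 0, "z": -0.22, "ax": 0, "ay": 0.18, "az": 0, "claw": -1},
    {"x": -1.22, "y": 0, "z": -0.22, "ax": 0, "ay": 0.18, "az": 0, "claw": -1},
    {"x": -1.22, "y": 0, "z": -0.22, "ax": 0, "ay": 0.18, "az": 0, "claw": -1},
  ],
)

```text
clock: 19.95
ee_pos: [0.4999, 0.4333, 0.1011]
eef_rot: [1.836, -2.461, 0.083]
force: [-1.2, 0.8, 17.3]
finger_gap: 0.019
grip_force: 122.5
```

```bash
python3 st.py;python3 blk.py; python3 nx.py .09 18 0 24
```

```text
t 19.95 tilt deg [ 0.08  5.07 -0.04] base shift (tool0,mm) [ -0.93   0.16 -18.26] F tool0 [ -0.5   1.4 -17.3] M [-0.35 -0.29  0.  ] 0.018980944256836663 122.48830318450928
v -28 79 [40.8 49.7 58.6]
v -20 92 [48.2 61.2 64.4]
v -12 94 [46.7 58.5 63.5]
v 20 96 [46.6 59.6 61.5]
v 28 100 [48.1 57.7 61.2]
plate v -110 -70 145 16.54
plate v 55 80 110 17.03
plate v range [-113.2   83.5] u [-49.1  47.6]
x 0.11 z -0.10 ay -0.015
x 0.22 z -0.20 ay -0.030
x 0.33 z -0.29 ay -0.045
x 0.44 z -0.39 ay -0.060
x 0.55 z -0.48 ay -0.075
x 0.66 z -0.57 ay -0.090
```

Emit:
drive_tool(
  series=[
    {"x": 0, "y": 0, "z": -0.15, "ax": 0, "ay": 0, "az": 0, "claw": -1},
    {"x": 0.11, "y": 0, "z": -0.25, "ax": 0, "ay": -0.015, "az": 0, "claw": -1},
    {"x": 0.22, "y": 0, "z": -0.35, "ax": 0, "ay": -0.03, "az": 0, "claw": -1},
    {"x": 0.33, "y": 0, "z": -0.43, "ax": 0, "ay": -0.045, "az": 0, "claw": -1},
    {"x": 0.44, "y": 0, "z": -0.5, "ax": 0, "ay": -0.06, "az": 0, "claw": -1},
    {"x": 0.55, "y": 0, "z": -0.57, "ax": 0, "ay": -0.075, "az": 0, "claw": -1},
    {"x": 0.66, "y": 0, "z": -0.65, "ax": 0, "ay": -0.09, "az": 0, "claw": -1},
    {"x": 0.66, "y": 0, "z": -0.65, "ax": 0, "ay": -0.09, "az": 0, "claw": -1},
  ],
)

```text
clock: 20.8
ee_pos: [0.4978, 0.4256, 0.1067]
eef_rot: [-1.876, 2.519, 0.0]
force: [0.4, 0.4, -5.1]
finger_gap: 0.0186
grip_force: 119.2
```

```bash
python3 st.py;python3 blk.py; python3 look.py end
```

```text
t 20.8 tilt deg [ 0.01 -0.04  0.03] base shift (tool0,mm) [  1.1    0.05 -23.64] F tool0 [-0.5 -0.3  5.1] M [ 0.03 -0.01  0.04] 0.018598303669659512 119.21830415725708
v -28 125 [46.8 58.6 67.5]
v -20 97 [49.  62.8 67.7]
v -12 97 [51.6 63.9 68. ]
v 20 106 [51.4 64.5 68.4]
v 28 68 [46.8 58.9 67.7]
plate v -110 -70 161 16.5
plate v 55 80 110 17.1
plate v range [-113.2   83.5] u [-49.1  47.7]
20.85 [0.49779539 0.42589474 0.1066973 ] [-0.35257036  0.18679175 -5.26793006] [-0.00210091  0.00418093  0.0654411 ] [-0.66  0.6  -0.14  1.63  0.1   0.92  2.02]
```

View pics/end.png

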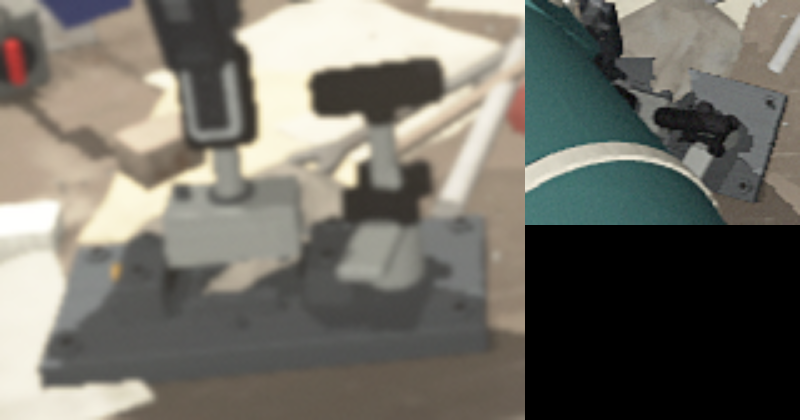

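The block hangs level and free at crop (235,220), about 24 mm above its floor. The key is still in the knob, the strap is clear, and the plate hasn't moved. I'll let it settle for one call, then hand in.

Emit:
drive_tool(
  series=[
    {"x": 0, "y": 0, "z": 0, "ax": 0, "ay": 0, "az": 0, "claw": -1},
    {"x": 0, "y": 0, "z": 0, "ax": 0, "ay": 0, "az": 0, "claw": -1},
    {"x": 0, "y": 0, "z": 0, "ax": 0, "ay": 0, "az": 0, "claw": -1},
    {"x": 0, "y": 0, "z": 0, "ax": 0, "ay": 0, "az": 0, "claw": -1},
    {"x": 0, "y": 0, "z": 0, "ax": 0, "ay": 0, "az": 0, "claw": -1},
    {"x": 0, "y": 0, "z": 0, "ax": 0, "ay": 0, "az": 0, "claw": -1},
    {"x": 0, "y": 0, "z": 0, "ax": 0, "ay": 0, "az": 0, "claw": -1},
    {"x": 0, "y": 0, "z": 0, "ax": 0, "ay": 0, "az": 0, "claw": -1},
  ],
)

```text
clock: 21.75
ee_pos: [0.4977, 0.4262, 0.1065]
eef_rot: [1.878, -2.519, 0.0]
force: [0.6, -0.7, -3.9]
finger_gap: 0.019
grip_force: 119.2
```

```bash
python3 st.py; python3 -c "
from h import *
print(r.hand_in())"
```

```text
t 21.75 tilt deg [ 0.    0.01 -0.01] base shift (tool0,mm) [  0.66   0.36 -23.39] F tool0 [ 0.5 -0.8  3.9] M [ 0.01  0.   -0.01] 0.01896986563868498 119.21845436096191
the job is handed in; nothing more can be done
None
```

The job is done and handed in at about 22 s: the key stands in the knob, the strap is turned about 1.37 rad clear of the block, and the rocked-out block is held upright about 23 mm above the nest floor, with no fixture movement seen in the camera depth.

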